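# Set the mahjong accessories on their matching stands

### The arm

A 6-joint arm with a two-finger parallel gripper is mounted at the origin on the work surface. World frame = base frame: x ahead of the robot, y to its left, z up, the work surface at z = 0. Lengths are in m, angles in rad, forces in N, time in s.
With the tool pointing down it reaches from about 0.3 to 0.775 m from the base axis. Payload 14.6 kg.
Tool frame: the origin (TCP) lies on the front face of the gripper's body, between the roots of the fingers; the fingertips stand 97 mm ahead of it and the grasp point (between the pads) lies 78 mm ahead of it; z points along the fingers, x is the direction in which the jaws open and shut, and the axes are right-handed (so a half turn about z gives the same grasp; the last joint's range is limited). The gripper opens to 94 mm and grips with 3 to 60 N. Pads are 16 mm wide; open, the fingers measure 119 mm over their backs; the gripper's body (75 mm by 177 mm) begins 78 mm behind the grasp point.
Start: joints at [-1.178, 0.3, 1.521, -0, 1.321, -0.067], TCP at [0.244, -0.493, 0.303] pointing down, gripper open.
Joint ranges: [-3.03, 3.03], [-0.79, 2.21], [0.23, 2.52], [-1.04, 4.18], [0, 3.07], [-2.55, 2.55]. Speed limits (rad/s): [2.22, 2.22, 2.57, 3.14, 3.14, 3.14].

### API

Orientations are given as a unit quaternion [x, y, z, w].
In Python, from rig import robot gives the robot as it stands.
- The arm moves only by the tool carry_out, never from a script. Its argument "moves" is a list that holds one entry, the list of rows, each a list of 6 numbers: the shift along the world's x, y, z in m, then the turn, a rotation vector about the world's x, y, z in rad. A call has 1 to 5 rows; each row shifts and turns the commanded pose from where the row before left it; what a row does not reach is not made up. A row lasts 1/12 s, in which the tool goes at most 41.7 mm and 7.16 degrees, less where a joint would pass 70% of its speed; a pose out of reach is approached as far as the arm can. A call is refused whole if a number of a shift passes 0.0417 or a number of a turn 0.125, either way. A call with a gripper value outside its range is refused whole. "hand" is the closure in counts, from 0 (fully open) to 255 (shut), set as the call begins (left out, the last holds). The fingers move at their own pace and stop on an object; "squeeze" is the grip in N (left out, the last holds). Time passes only in rows, so rows that do not move let the fingers close. It gives the time, the measured TCP pose, the force and the opening at its end, in the units of the state.
- robot.observe(): the state, without advancing time (a new reading comes with each control period).
- robot.get_image(name): name is "scene" or "side" or "wrist"; returns the picture (480x640x3 uint8, red, green, blue); there is no depth.
- robot.camera_params(name): a dict with "fx", "fy", "cx", "cy" (pixels), "origin" and "orientation" of the camera in the world. Camera axes: x right, y down, z forward; pixel columns grow to the right and rows downward; lengths in m; the calibration is good to about 2 mm. A picture is of the moment at which its call begins: read the wrist's pose just before it. camera_params takes no time and is no camera call; for the wrist camera it gives the pose at the moment of the call.
- robot.job_done(): hands the job in, once; it reports no verdict.
The state is a dict: "clock": time; "q": joint angles; "dq": joint speeds; "effort": joint torques, N m; "eef_pos": TCP position; "ee_rot": TCP orientation; "ft_force": force on the tool from outside, world axes, zero at the start; "moment": the same for the moment, N m; "finger_gap": finger opening in m.
Only numpy, scipy, OpenCV 4.12 (cv2) and the standard library are available. Lean on these libraries where they do the work, as an engineer would, in place of code of your own. Each camera call takes 0.05 s, during which the arm holds its last target.

### The job

Before the next game, put each of the four accessories on the lipped stand of its own shape and size: teacup on the round one, ashtray on the large square one, box of counters on the oblong one, dice box on the small square one. Each must sit upright and flat on the felt inside the lip, turned to fit and not resting on the lip; lower each gently without dropping it, let go, and leave the two tile racks at the sides where they are.

Things in the scene. Friction and masses are not known exactly. Their poses are not given: they have to be found in the camera images.
- teacup: Origin: centre of its underside, z up. Starts upright anywhere in the work area, any heading. White porcelain handleless teacup, round: 52 mm across the foot, 58 mm at 20 mm up, 60 mm at the rim, 62 mm high, open top, wall 4 mm; about 0.16 kg. Belongs on round_stand.
- ashtray: Origin: centre of its underside, z up. Starts upright anywhere in the work area, any heading. Squat green glass ashtray, square, 64 x 64 mm, 32 mm high (its four corners only 22 mm high), 44 mm wide hollow in the middle; x and y axes square to its sides; about 0.26 kg. Belongs on large_square_stand.
- counter_box: Origin: centre of its underside, z up. Starts upright anywhere in the work area, any heading. Pale wooden box filled with ivory counter sticks, oblong: 96 mm along its x, 40 mm along its y, 34 mm high; about 0.18 kg. Belongs on oblong_stand.
- dice_box: Origin: centre of its underside, z up. Starts upright anywhere in the work area, any heading. Small pale wooden box holding the pair of ivory dice (fixed in it), square, 40 x 40 mm, 34 mm high; x and y axes square to its sides; about 0.07 kg. Belongs on small_square_stand.
- round_stand: Fixed to the table. All four stands have a grey felt floor 3 mm thick and a dark wooden lip 5 mm wide whose top is 8 mm above the table. Origin: centre of its underside at table height, z up. Round: 86 mm across outside, 76 mm inside the lip.
- large_square_stand: Fixed to the table. All four stands have a grey felt floor 3 mm thick and a dark wooden lip 5 mm wide whose top is 8 mm above the table. Origin: centre of its underside at table height, z up. Square: 92 mm outside, 82 mm inside the lip, x and y axes square to its sides.
- oblong_stand: Fixed to the table. All four stands have a grey felt floor 3 mm thick and a dark wooden lip 5 mm wide whose top is 8 mm above the table. Origin: centre of its underside at table height, z up. Oblong: 124 mm along its x and 68 mm along its y outside, 114 x 58 mm inside the lip.
- small_square_stand: Fixed to the table. All four stands have a grey felt floor 3 mm thick and a dark wooden lip 5 mm wide whose top is 8 mm above the table. Origin: centre of its underside at table height, z up. Square: 68 mm outside, 58 mm inside the lip, x and y axes square to its sides.
- rack_left: Red plastic tile rack full of mahjong tiles at the robot's left, loose, 300 mm along its x, 46 mm wide, 44 mm high; to be left alone. Origin: centre of its underside.
- rack_right: The same kind of rack at the robot's right, loose, 300 x 46 x 44 mm; to be left alone. Origin: centre of its underside.
There are look-alikes about, which are no part of the job. Of the things like the teacup, leave any that is orange or red; of the rest the smaller one is meant.

How it is judged:
At the end, for the whole second after the job is handed in: Each of the four things is on its own stand: centre within 14 mm of the stand's centre horizontally, underside flat on the grey felt floor inside the lip (less than 5.5 mm above the table, tilt below 0.04 rad), released and at rest (below 0.02 m/s) (horizontal distance between teacup and round_stand below 0.014 m and z of teacup in the frame of round_stand below 0.0055 m and angle between each of teacup, ashtray, counter_box, dice_box's own z axis and vertical below 0.04 rad and linear speed of each of teacup, ashtray, counter_box, dice_box below 0.02 m/s and contact force between the fingers and teacup below 0.1 N and horizontal distance between ashtray and large_square_stand below 0.014 m and z of ashtray in the frame of large_square_stand below 0.0055 m and contact force between the fingers and ashtray below 0.1 N and horizontal distance between counter_box and oblong_stand below 0.014 m and z of counter_box in the frame of oblong_stand below 0.0055 m and contact force between the fingers and counter_box below 0.1 N and horizontal distance between dice_box and small_square_stand below 0.014 m and z of dice_box in the frame of small_square_stand below 0.0055 m and contact force between the fingers and dice_box below 0.1 N); the robot touches nothing.
It fails at once if one of the four things is dropped (falls freely faster than 0.45 m/s, about 10 mm) ((contact force between anything else and teacup below 0.01 N and linear speed of teacup above 0.45 m/s) or (contact force between anything else and ashtray below 0.01 N and linear speed of ashtray above 0.45 m/s) or (contact force between anything else and counter_box below 0.01 N and linear speed of counter_box above 0.45 m/s) or (contact force between anything else and dice_box below 0.01 N and linear speed of dice_box above 0.45 m/s)).
It fails at once if a side tile rack is shifted by more than 20 mm (distance of any of rack_left, rack_right from where it was at the start of the episode above 0.02 m).
It also fails if it takes over 107 s, if anything falls off the work surface, if the arm or the gripper's body presses on something with over 40 N, if the wrist force passes 120 N, or if a joint passes its speed limit or range.

## Working session

There is one attempt and no reset: what is moved stays moved. The work goes in short steps, Python scripts to look and compute and a tool call to move; the robot and the scene stay as the last step left them, time stands still between calls to the robot, and variables do not carry over. Pictures are saved under pics/ and viewed, and the job is handed in when it is done.

Besides the shell and the picture viewer there is one more tool, called after "Emit:" as a command line: name --argument value ..., lists and objects as JSON in quotes. carry_out: Moves the arm, as the interface text tells. Its arguments: {"type":"object","properties":{"moves":{"type":"array"},"hand":{"type":"number"},"squeeze":{"type":"number"}},"required":["moves"]}

```bash
ls; mkdir -p pics; python3 - <<'E'
from rig import robot
import cv2
for n in("scene","side","wrist"):
    p=robot.camera_params(n);print(n,p)
    cv2.imwrite(f"pics/{n}0.png",robot.get_image(n)[:,:,::-1])
s=robot.observe();print({k:s[k] for k in("clock","eef_pos","ee_rot","finger_gap")})
E
```

```text
pics
scene {'fx': 478.87189456759234, 'fy': 478.87189456759234, 'cx': 316.02014653220175, 'cy': 236.46909445670363, 'origin': array([ 1.3398942 , -0.05356172,  1.04493553]), 'orientation': array([ 0.67713974,  0.64523895, -0.24179064, -0.25823587])}
side {'fx': 435.26363773931314, 'fy': 435.26363773931314, 'cx': 316.6112588919326, 'cy': 240.85855120261064, 'origin': array([0.18308056, 0.9461689 , 0.56358175]), 'orientation': array([-0.12395342,  0.84520467, -0.51603633,  0.06301682])}
wrist {'fx': 341.588458325401, 'fy': 341.588458325401, 'cx': 321.54996504179377, 'cy': 234.07283143291409, 'origin': array([ 0.31729326, -0.45695457,  0.3840174 ]), 'orientation': array([ 0.84123273, -0.5214959 , -0.07547471,  0.12113255])}
{'clock': 0.15, 'eef_pos': array([ 0.24403076, -0.49278188,  0.30223786]), 'ee_rot': array([ 8.49630403e-01, -5.27378428e-01, -3.33786209e-04, -2.46707954e-04]), 'finger_gap': 0.09374058811722911}
```

View pics/scene0.png

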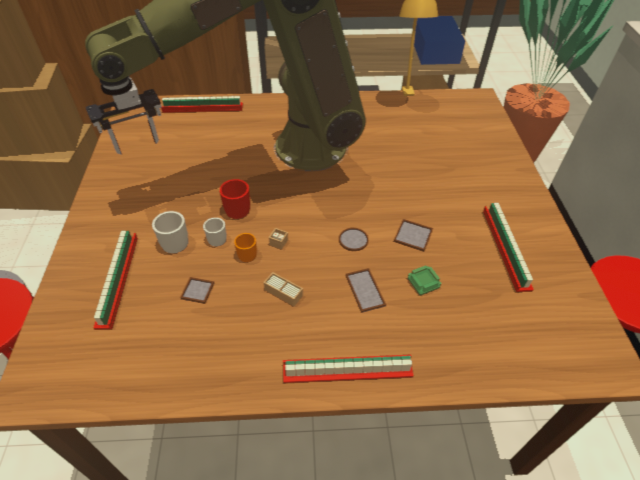

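View pics/side0.png

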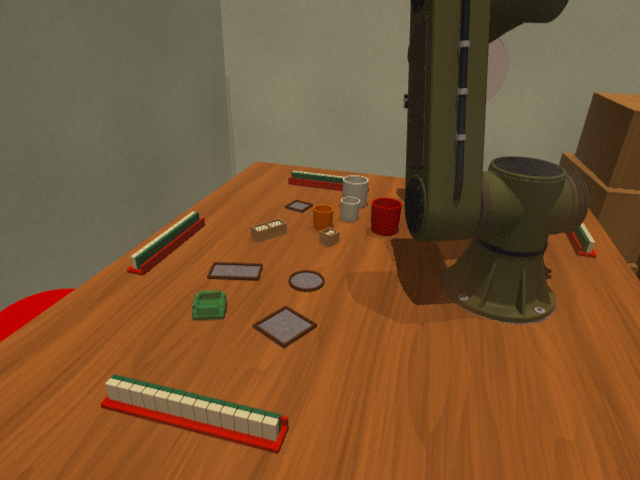

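View pics/wrist0.png

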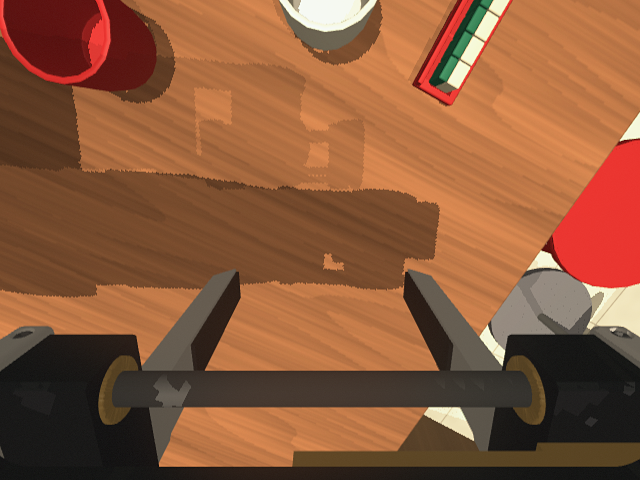

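```bash
cat > h.py <<'E'
import numpy as np, cv2
from scipy.spatial.transform import Rotation as R
from rig import robot
def ray(P,u,v):
    d=np.array([(u-P['cx'])/P['fx'],(v-P['cy'])/P['fy'],1.]);return R.from_quat(P['orientation']).apply(d)
def onz(P,u,v,z):
    d=ray(P,u,v);o=np.array(P['origin']);return (o+d*(z-o[2])/d[2])[:2]
def proj(P,X):
    c=R.from_quat(P['orientation']).inv().apply(np.atleast_2d(X)-P['origin'])
    return np.c_[c[:,0]/c[:,2]*P['fx']+P['cx'],c[:,1]/c[:,2]*P['fy']+P['cy']]
def st():
    s=robot.observe();r=R.from_quat(s['ee_rot']).as_matrix()
    print("t %.2f pos %s yaw(jaw) %.3f zax %s F %s gap %.4f q6 %.2f"%(s['clock'],np.round(s['eef_pos'],4),np.arctan2(r[1,0],r[0,0]),np.round(r[:,2],3),np.round(s['ft_force'],1),s['finger_gap'],s['q'][5]));return s
E
python3 - <<'E'
import cv2
a=cv2.imread('pics/scene0.png')[170:320,140:460]
cv2.imwrite('pics/crop0.png',cv2.resize(a,None,fx=2.5,fy=2.5,interpolation=cv2.INTER_CUBIC))
E
```

```text
(no output)
```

View pics/crop0.png

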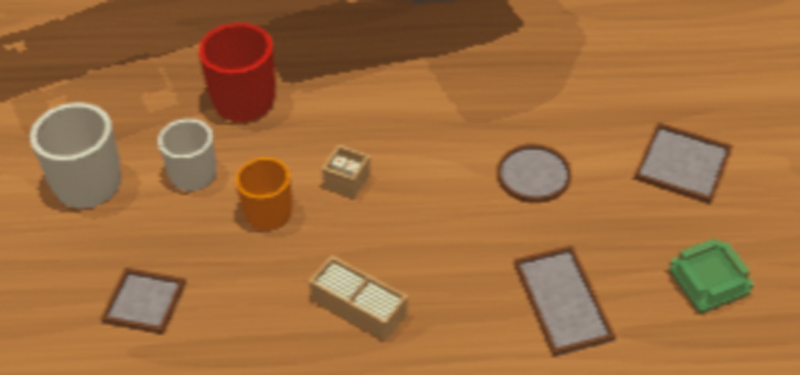

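```bash
python3 - <<'E'
from h import *
P=robot.camera_params("scene")
f=lambda c,z:np.array([onz(P,140+(x+.5)/2.5-.5,170+(y+.5)/2.5-.5,z) for x,y in c])
I={"round":([(498,172),(571,172),(534,145),(534,200)],.008),
"lsq":([(659,125),(731,148),(711,200),(636,168)],.008),
"obl":([(515,260),(571,248),(613,340),(556,353)],.008),
"ssq":([(127,268),(186,275),(162,331),(103,319)],.008),
"cup":([(159,140),(215,140),(187,120),(187,158)],.062),
"cnt":([(330,258),(407,299),(388,319),(311,283)],.034),
"dice":([(343,146),(370,158),(352,180),(324,166)],.034),
"ash_base":([(678,292),(711,312),(752,288)],.0),
"ash":([(670,265),(712,239),(750,278),(709,302)],.024),
"redcup":([(201,50),(273,50)],.08),"orange":([(237,180),(291,180)],.06),"bigw":([(33,133),(113,133)],.09)}
for k,(c,z) in I.items():
    p=f(c,z);e=np.roll(p,-1,0)-p
    print(k,p.mean(0).round(3),(np.linalg.norm(e,axis=1)*1000).round(),np.degrees(np.arctan2(e[:,1],e[:,0])).round())
E
```

```text
round [0.439 0.106] [84. 58. 84. 57.] [  87. -139.   -6. -140.]
lsq [0.428 0.282] [88. 87. 93. 77.] [  62.  -27. -124.  150.]
obl [0.617 0.118] [ 64. 124.  62. 123.] [ 102.   13.  -78. -166.]
ssq [ 0.595 -0.322] [65. 73. 65. 67.] [  79.  -15. -106.  166.]
cup [ 0.42  -0.285] [62. 47. 58. 44.] [  87. -134.    5. -130.]
cnt [ 0.614 -0.096] [97. 31. 92. 37.] [  55.  -40. -122.  149.]
dice [ 0.437 -0.108] [36. 38. 39. 36.] [  57.  -32. -125.  144.]
ash_base [0.617 0.28 ] [41. 58. 80.] [ 48. 120. -89.]
ash [0.599 0.275] [61. 61. 57. 59.] [ 122.   29.  -60. -147.]
redcup [ 0.296 -0.235] [84. 84.] [ 87. -93.]
orange [ 0.482 -0.197] [59. 59.] [ 87. -93.]
bigw [ 0.431 -0.403] [87. 87.] [ 87. -93.]
```

Emit:
carry_out --moves '[[[0.025,0.03,0,0,0,0.121],[0.025,0.03,0,0,0,0.121],[0.025,0.03,0,0,0,0.121],[0.025,0.03,0,0,0,0.121],[0.025,0.03,0,0,0,0.121]]]' --hand 0 --squeeze 20

```text
clock: 0.57
eef_pos: [0.3698, -0.3413, 0.3026]
ee_rot: [0.969, -0.248, -0.0, -0.0]
ft_force: [0.7, -1.2, -0.3]
finger_gap: 0.0942
```

Emit:
carry_out --moves '[[[0.025,0.03,0,0,0,0.121],[0.025,0.03,0,0,0,0.121],[0,0,0,0,0,0]]]'

```text
clock: 0.82
eef_pos: [0.422, -0.2786, 0.3026]
ee_rot: [0.992, -0.125, 0.0, -0.0]
ft_force: [-0.3, -0.9, 0.1]
finger_gap: 0.0941
```

```bash
python3 - <<'E'
from h import *
s=st();P=robot.camera_params("wrist");print(P['origin'])
cv2.imwrite("pics/w1.png",robot.get_image("wrist")[:,:,::-1])
np.save('w1.npy',P,allow_pickle=True)
e=s['eef_pos'];print(proj(P,[[e[0],e[1],z] for z in(0,.06,.2)]))
E
```

```text
t 0.82 pos [ 0.422  -0.2786  0.3026] yaw(jaw) -0.252 zax [ 0.     0.001 -1.   ] F [-0.3 -0.9  0.1] gap 0.0941 q6 -0.40
[ 0.44158117 -0.1993363   0.38452447]
[[321.80687642 207.7869202 ]
 [321.90783892 220.55487272]
 [322.36935588 278.91938572]]
```

View pics/w1.png

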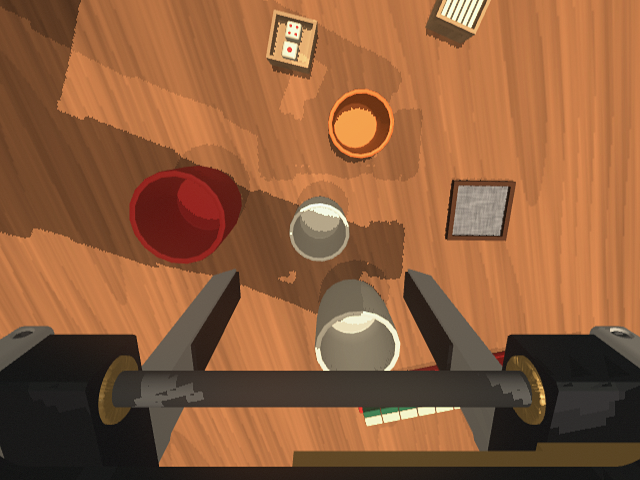

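```bash
python3 - <<'E'
from h import *
a=cv2.imread('pics/w1.png')
b=cv2.resize(a[0:90,240:340],None,fx=4,fy=4,interpolation=cv2.INTER_CUBIC)
c=cv2.resize(a[165:255,430:530],None,fx=4,fy=4,interpolation=cv2.INTER_CUBIC)
d=cv2.resize(a[185:275,280:360],None,fx=4,fy=4,interpolation=cv2.INTER_CUBIC)
cv2.imwrite('pics/z1.png',np.vstack([np.hstack([b,c])]));cv2.imwrite('pics/z2.png',d)
P=np.load('w1.npy',allow_pickle=True).item()
for (u,v) in[(319.5,229)]: print(onz(P,u,v,.062))
print([onz(P,u,229,.062) for u in(290,349.5)],[onz(P,319.5,v,.062) for v in(197,260)])
q=np.array([onz(P,u,v,.008) for u,v in[(453,180),(515,181),(509,241),(446,239)]]);e=np.roll(q,-1,0)-q
print(q.mean(0),np.linalg.norm(e,axis=1),np.arctan2(e[:,1],e[:,0]))
E
```

```text
[ 0.41769019 -0.28577749]
[array([ 0.38969065, -0.278603  ]), array([ 0.44616907, -0.2930748 ])] [array([ 0.42559609, -0.25510676]), array([ 0.40960648, -0.31713807])]
[ 0.59493321 -0.32495353] [0.06831002 0.06928831 0.07317246 0.06783082] [-0.26673104 -1.76196041  2.85763002  1.30965801]
```

View pics/z1.png

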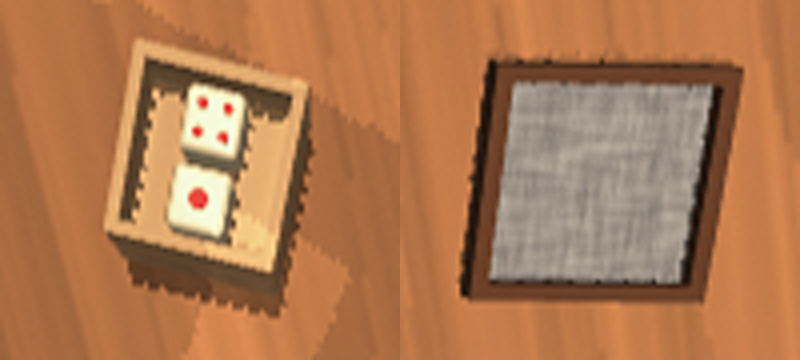

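View pics/z2.png

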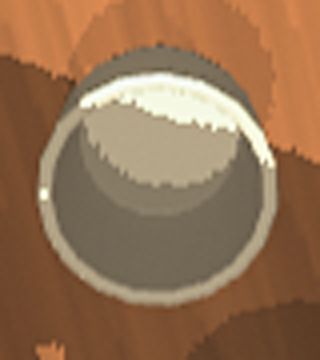

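```bash
cat >> h.py <<'E'
def quad(P,c,z,off=(0,0),f=1.):
    q=np.array([onz(P,off[0]+(x+.5)/f-.5,off[1]+(y+.5)/f-.5,z) for x,y in c]);e=np.roll(q,-1,0)-q
    print("c",q.mean(0).round(4),"len mm",(np.linalg.norm(e,axis=1)*1000).round(1),"ang",np.arctan2(e[:,1],e[:,0]).round(3))
E
python3 - <<'E'
from h import *
P=np.load('w1.npy',allow_pickle=True).item()
quad(P,[(38,189),(157.5,72),(277,189),(157.5,306)],.062,(280,185),4)
quad(P,[(95,63),(343,67),(306,302),(70,298)],.008,(430,165),4)
quad(P,[(135,38),(310,82),(277,272),(105,235)],.034,(240,0),4)
st()
E
```

```text
c [ 0.4164 -0.2889] len mm [41.4 41.3 42.5 42.4] ang [ 0.53  -1.034 -2.586  2.082]
c [ 0.5946 -0.3249] len mm [68.3 67.7 68.3 67.6] ang [-0.267 -1.819  2.873  1.322]
c [ 0.4356 -0.1122] len mm [40.1 39.9 40.6 40.9] ang [-0.468 -2.02   2.697  1.109]
t 0.87 pos [ 0.4206 -0.2806  0.3025] yaw(jaw) -0.258 zax [-0.  0. -1.] F [-0.2 -0.3 -0.2] gap 0.0939 q6 -0.40
```

Emit:
carry_out --moves '[[[-0.004,-0.008,-0.035,0,0,0],[0,0,-0.04,0,0,0],[0,0,-0.04,0,0,0],[0,0,-0.04,0,0,0],[0,0,-0.034,0,0,0]]]'

```text
clock: 1.28
eef_pos: [0.4138, -0.2913, 0.1112]
ee_rot: [0.991, -0.133, -0.001, -0.0]
ft_force: [-0.0, -0.1, -0.1]
finger_gap: 0.0939
```

```bash
python3 - <<'E'
from h import *
cv2.imwrite("pics/w2.png",robot.get_image("wrist")[:,:,::-1]);st()
E
```

```text
t 1.33 pos [ 0.4121 -0.2898  0.1056] yaw(jaw) -0.266 zax [-0.007  0.006 -1.   ] F [-4.1  2.9 -6.7] gap 0.0941 q6 -0.42
```

View pics/w2.png

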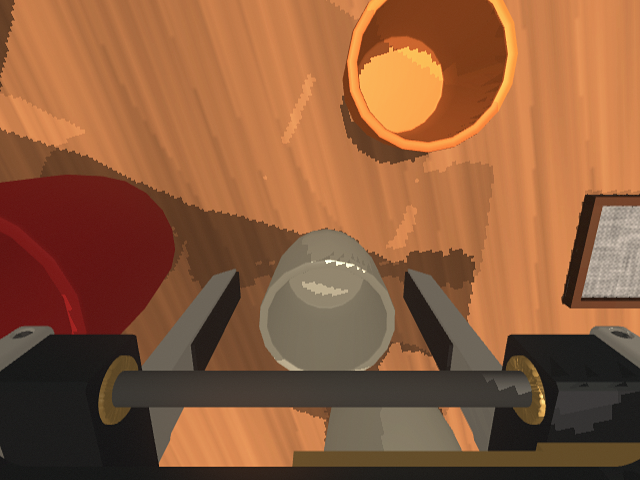

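Emit:
carry_out --moves '[[[0,0,0.006,0,0,0],[0,0,0,0,0,0],[0,0,0,0,0,0],[0,0,0,0,0,0]]]' --hand 200 --squeeze 15

```text
clock: 1.67
eef_pos: [0.4157, -0.2916, 0.122]
ee_rot: [0.991, -0.132, 0.002, 0.001]
ft_force: [-0.2, 0.5, 0.2]
finger_gap: 0.071
```

Emit:
carry_out --moves '[[[0,0,0,0,0,0],[0,0,0,0,0,0],[0,0,0,0,0,0]]]' --hand 255

```text
clock: 1.92
eef_pos: [0.4155, -0.2912, 0.1208]
ee_rot: [0.991, -0.132, 0.001, 0.001]
ft_force: [0.8, 1.0, 8.3]
finger_gap: 0.0595
```

Emit:
carry_out --moves '[[[0,0,0,0,0,0],[0,0,0,0,0,0]]]'

```text
clock: 2.08
eef_pos: [0.4156, -0.2912, 0.1208]
ee_rot: [0.991, -0.132, 0.001, 0.001]
ft_force: [-0.3, 0.5, 8.7]
finger_gap: 0.0593
```

Emit:
carry_out --moves '[[[0,0,0.015,0,0,0],[0,0,0.03,0,0,0],[0,0,0.038,0,0,0],[0.001,0.015,0.035,0,0,0],[0.002,0.035,0.015,0,0,0]]]'

```text
clock: 2.5
eef_pos: [0.4185, -0.2426, 0.257]
ee_rot: [0.991, -0.133, 0.002, 0.001]
ft_force: [1.5, 0.1, -1.7]
finger_gap: 0.0595
```

Emit:
carry_out --moves '[[[0.002,0.04,0,0,0,0],[0.002,0.04,0,0,0,0],[0.002,0.04,0,0,0,0],[0.002,0.04,0,0,0,0],[0.002,0.04,0,0,0,0]]]'

```text
clock: 2.92
eef_pos: [0.4275, -0.039, 0.2529]
ee_rot: [0.991, -0.132, 0.0, 0.0]
ft_force: [1.0, -0.9, -1.7]
finger_gap: 0.0591
```

Emit:
carry_out --moves '[[[0.002,0.035,0,0,0,0],[0.002,0.02,0,0,0,0],[0,0.01,0,0,0,0],[0,0,0,0,0,0]]]'

```text
clock: 3.25
eef_pos: [0.4319, 0.0254, 0.2527]
ee_rot: [0.991, -0.13, -0.0, -0.0]
ft_force: [-0.9, -0.8, -1.7]
finger_gap: 0.0599
```

```bash
python3 - <<'E'
from h import *
st();P=robot.camera_params("wrist");cv2.imwrite("pics/w3.png",robot.get_image("wrist")[:,:,::-1]);np.save('w3.npy',P,allow_pickle=True)
E
```

```text
t 3.25 pos [0.4319 0.0254 0.2527] yaw(jaw) -0.262 zax [-0.  0. -1.] F [-0.9 -0.8 -1.7] gap 0.0599 q6 0.24
```

View pics/w3.png

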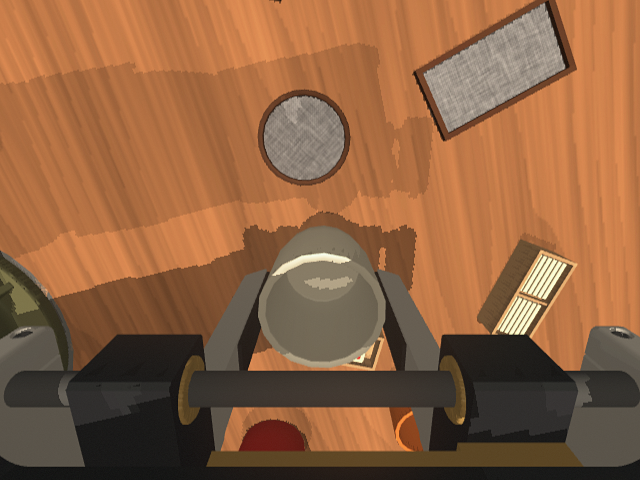

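```bash
python3 - <<'E'
from h import *
a=cv2.imread('pics/w3.png')
b=cv2.resize(a[80:195,245:365],None,fx=3,fy=3,interpolation=cv2.INTER_CUBIC)
c=cv2.resize(a[0:150,405:585],None,fx=3,fy=3,interpolation=cv2.INTER_CUBIC)
cv2.imwrite('pics/z3.png',b);cv2.imwrite('pics/z4.png',c)
E
```

```text
(no output)
```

View pics/z3.png

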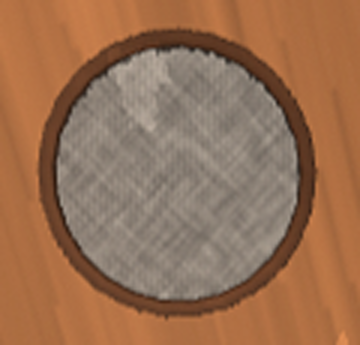

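View pics/z4.png

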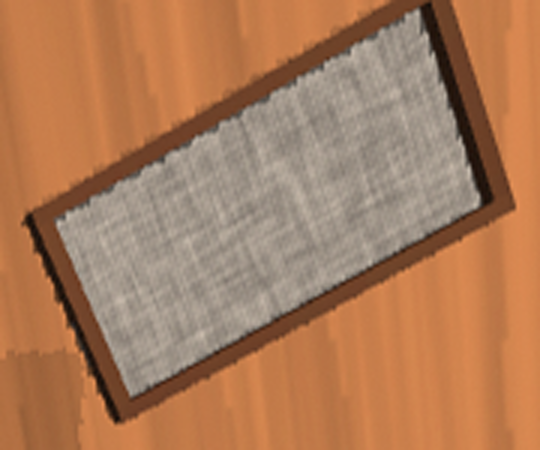

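```bash
python3 - <<'E'
from h import *
P=np.load('w3.npy',allow_pickle=True).item()
quad(P,[(39,172),(177,28),(315,172),(177,316)],.008,(245,80),3)
quad(P,[(34,213),(442.5,-27.8),(515,208),(122,422)],.008,(405,0),3)
st()
# cup axis check in jaw
quad(P,[(258,305),(321,253),(385,305),(321,367)],.25-.121+.062)
E
```

```text
c [0.4356 0.1048] len mm [59.3 58.4 61.6 60.7] ang [ 0.501 -1.036 -2.603  2.066]
c [0.6134 0.1167] len mm [123.3  67.4 123.7  66.7] ang [ 0.252 -1.33  -2.896  1.805]
t 3.30 pos [0.432  0.0242 0.2527] yaw(jaw) -0.263 zax [-0. -0. -1.] F [-0.5 -0.3 -1.7] gap 0.0597 q6 0.23
c [0.432  0.0282] len mm [39.1 39.4 45.3 45. ] ang [ 0.458 -0.972 -2.551  2.022]
```

Emit:
carry_out --moves '[[[0.001,0.03,0,0,0,0],[0.001,0.03,-0.02,0,0,0],[0.001,0.019,-0.035,0,0,0],[0,0,-0.035,0,0,0],[0,0,-0.02,0,0,0]]]'

```text
clock: 3.72
eef_pos: [0.4341, 0.1024, 0.1397]
ee_rot: [0.991, -0.132, -0.001, 0.001]
ft_force: [-0.9, -0.5, -1.5]
finger_gap: 0.0596
```

Emit:
carry_out --moves '[[[0,0,-0.006,0,0,0],[0,0,0,0,0,0],[0,0,0,0,0,0]]]'

```text
clock: 3.97
eef_pos: [0.4357, 0.1023, 0.1376]
ee_rot: [0.991, -0.132, 0.0, -0.0]
ft_force: [1.4, 0.2, -1.0]
finger_gap: 0.0592
```

Emit:
carry_out --moves '[[[0,0.001,-0.005,0,0,0],[0,0,-0.004,0,0,0],[0,0,-0.002,0,0,0],[0,0,0,0,0,0]]]'

```text
clock: 4.3
eef_pos: [0.4351, 0.1041, 0.1256]
ee_rot: [0.991, -0.132, 0.0, -0.0]
ft_force: [0.0, 0.1, -2.1]
finger_gap: 0.0593
```

Emit:
carry_out --moves '[[[0,0,-0.001,0,0,0],[0,0,-0.001,0,0,0],[0,0,0,0,0,0]]]'

```text
clock: 4.55
eef_pos: [0.4353, 0.104, 0.1241]
ee_rot: [0.991, -0.132, 0.0, 0.0]
ft_force: [-1.9, -2.1, 4.6]
finger_gap: 0.0593
```

Touching (force +4.6 N up). Release, then check before lifting fully.

Emit:
carry_out --moves '[[[0,0,0,0,0,0],[0,0,0,0,0,0],[0,0,0,0,0,0],[0,0,0,0,0,0]]]' --hand 0

```text
clock: 4.88
eef_pos: [0.4351, 0.1042, 0.1237]
ee_rot: [0.991, -0.132, 0.0, -0.0]
ft_force: [-0.5, -0.5, -0.9]
finger_gap: 0.0828
```

Emit:
carry_out --moves '[[[0,0,0.02,0,0,0],[0,0,0.035,0,0,0],[0,0,0.04,0,0,0],[0,0,0.03,0,0,0],[0,0,0.025,0,0,0]]]'

```text
clock: 5.3
eef_pos: [0.4351, 0.1042, 0.2763]
ee_rot: [0.991, -0.132, 0.001, -0.0]
ft_force: [-0.4, 0.9, -0.3]
finger_gap: 0.0939
```

```bash
python3 - <<'E'
from h import *
st();P=robot.camera_params("wrist");cv2.imwrite("pics/w4.png",robot.get_image("wrist")[:,:,::-1]);np.save('w4.npy',P,allow_pickle=True)
E
```

```text
t 5.30 pos [0.4351 0.1042 0.2763] yaw(jaw) -0.264 zax [ 0.002  0.    -1.   ] F [-0.4  0.9 -0.3] gap 0.0939 q6 0.42
```

View pics/w4.png

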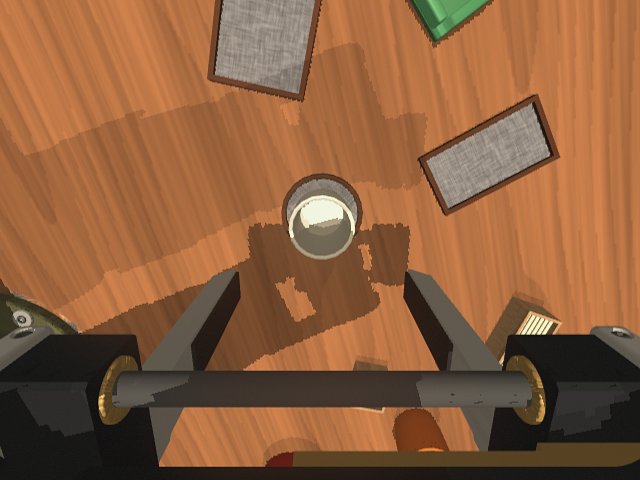

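Emit:
carry_out --moves '[[[0.024,0.024,0,0,0,0.113],[0.024,0.024,0,0,0,0.113],[0.024,0.024,0,0,0,0.113],[0.024,0.024,0,0,0,0.113],[0.024,0.024,0,0,0,0.113]]]'

```text
clock: 5.77
eef_pos: [0.556, 0.2254, 0.2732]
ee_rot: [0.988, 0.153, -0.0, 0.0]
ft_force: [0.1, -0.6, 0.9]
finger_gap: 0.094
```

Emit:
carry_out --moves '[[[0.024,0.024,0,0,0,0.113],[0.024,0.024,0,0,0,0.113],[0,0,0,0,0,0],[0,0,0,0,0,0]]]'

```text
clock: 6.1
eef_pos: [0.6033, 0.2729, 0.2717]
ee_rot: [0.965, 0.261, -0.001, 0.0]
ft_force: [-0.3, 0.0, -0.5]
finger_gap: 0.0941
```

```bash
python3 - <<'E'
from h import *
st();P=robot.camera_params("wrist");cv2.imwrite("pics/w5.png",robot.get_image("wrist")[:,:,::-1]);np.save('w5.npy',P,allow_pickle=True)
quad(np.load('w4.npy',allow_pickle=True).item(),[(419,158),(537,95),(559,157),(446,214)],.008)
E
```

```text
t 6.10 pos [0.6033 0.2729 0.2717] yaw(jaw) 0.528 zax [-0.002 -0.001 -1.   ] F [-0.3  0.  -0.5] gap 0.0941 q6 -0.16
c [0.613  0.1171] len mm [123.1  66.4 122.5  66.4] ang [ 0.236 -1.323 -2.906  1.829]
```

View pics/w5.png

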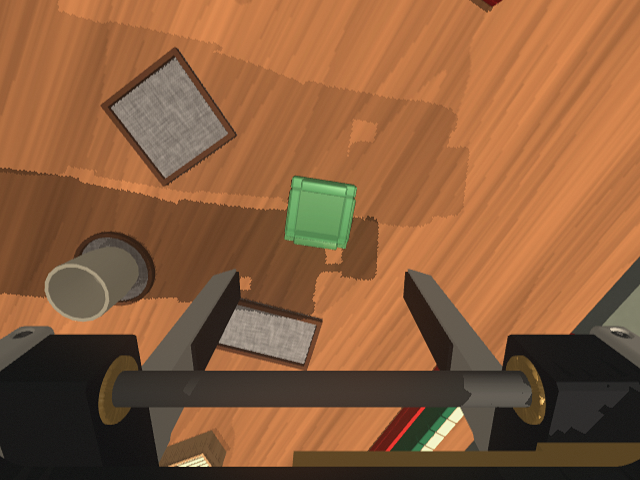

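```bash
python3 - <<'E'
from h import *
a=cv2.imread('pics/w5.png')
cv2.imwrite('pics/z5.png',cv2.resize(a[165:260,270:370],None,fx=5,fy=5,interpolation=cv2.INTER_CUBIC))
cv2.imwrite('pics/z6.png',cv2.resize(a[35:195,90:250],None,fx=3.5,fy=3.5,interpolation=cv2.INTER_CUBIC))
E
```

```text
(no output)
```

View pics/z5.png

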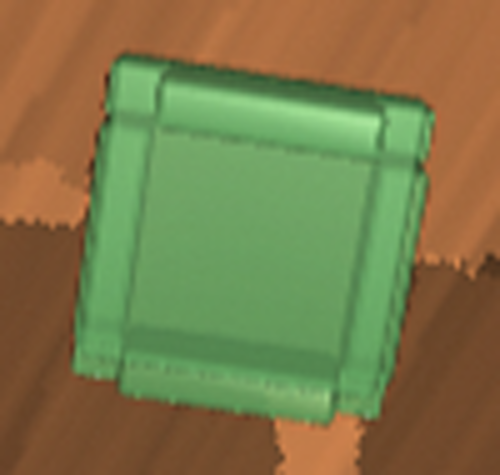

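View pics/z6.png

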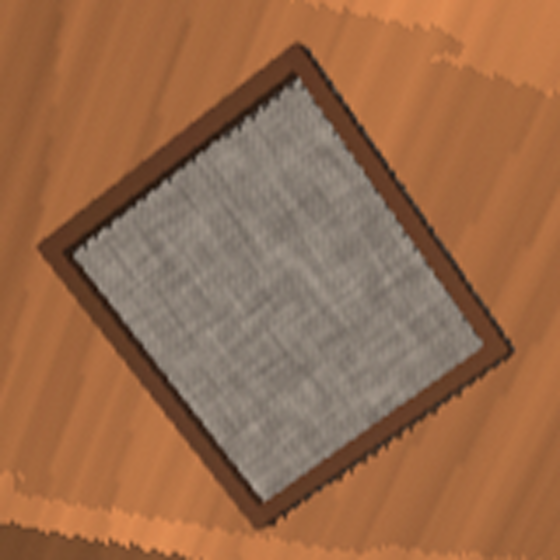

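```bash
python3 - <<'E'
from h import *
P=np.load('w5.npy',allow_pickle=True).item()
quad(P,[(113,57),(433,108),(379,413),(76,373)],.022,(270,165),5)
quad(P,[(38,245),(299,43),(510,348),(262,524)],.008,(90,35),3.5)
st()
E
```

```text
c [0.5971 0.2767] len mm [62.7 63.2 62.4 64.5] ang [ 0.371 -1.189 -2.75   1.958]
c [0.4275 0.2805] len mm [91.2 90.6 89.7 91.2] ang [ 1.098 -0.466 -2.037  2.692]
t 6.15 pos [0.6029 0.2721 0.2725] yaw(jaw) 0.526 zax [-0.001 -0.001 -1.   ] F [ 0.2 -0.1 -0.1] gap 0.0938 q6 -0.16
```

Emit:
carry_out --moves '[[[-0.003,0.002,-0.02,0,0,-0.071],[-0.003,0.002,-0.035,0,0,-0.071],[0,0,-0.04,0,0,0],[0,0,-0.035,0,0,0],[0,0,-0.02,0,0,0]]]'

```text
clock: 6.57
eef_pos: [0.5953, 0.2747, 0.1202]
ee_rot: [0.982, 0.19, -0.002, 0.0]
ft_force: [-0.6, 0.4, -0.0]
finger_gap: 0.0942
```

Emit:
carry_out --moves '[[[0,0,-0.008,0,0,0],[0,0,0,0,0,0],[0,0,0,0,0,0]]]'

```text
clock: 6.82
eef_pos: [0.5974, 0.2759, 0.1173]
ee_rot: [0.982, 0.191, 0.001, -0.0]
ft_force: [-0.2, 0.2, 1.8]
finger_gap: 0.0942
```

```bash
python3 - <<'E'
from h import *
cv2.imwrite("pics/w6.png",robot.get_image("wrist")[:,:,::-1]);st()
E
```

```text
t 6.87 pos [0.5976 0.2761 0.118 ] yaw(jaw) 0.384 zax [ 0.003  0.001 -1.   ] F [ 0.4 -0.4  0. ] gap 0.0940 q6 -0.01
```

View pics/w6.png

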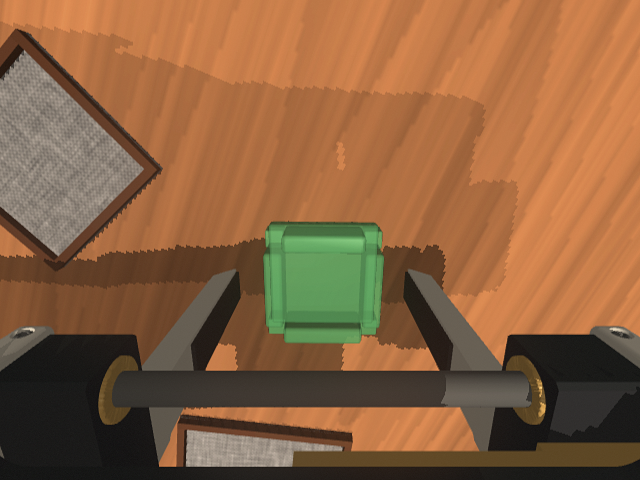

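Emit:
carry_out --moves '[[[0,0,-0.008,0,0,0],[0,0,-0.003,0,0,0],[0,0,0,0,0,0],[0,0,0,0,0,0]]]'

```text
clock: 7.2
eef_pos: [0.5971, 0.2761, 0.1047]
ee_rot: [0.982, 0.191, 0.0, 0.0]
ft_force: [-0.0, 0.1, 0.9]
finger_gap: 0.094
```

Emit:
carry_out --moves '[[[0,0,0,0,0,0],[0,0,0,0,0,0],[0,0,0,0,0,0],[0,0,0,0,0,0],[0,0,0,0,0,0]]]' --hand 255 --squeeze 25

```text
clock: 7.62
eef_pos: [0.5971, 0.2762, 0.1047]
ee_rot: [0.982, 0.191, 0.0, -0.0]
ft_force: [0.7, -0.1, -1.3]
finger_gap: 0.0639
```

Emit:
carry_out --moves '[[[0,0,0,0,0,0],[0,0,0,0,0,0],[0,0,0,0,0,0]]]'

```text
clock: 7.87
eef_pos: [0.5971, 0.2762, 0.1047]
ee_rot: [0.982, 0.191, 0.0, -0.0]
ft_force: [0.7, 0.6, 0.3]
finger_gap: 0.0637
```

Emit:
carry_out --moves '[[[0,0,0.01,0,0,0],[0,0,0.025,0,0,0],[-0.01,0,0.03,0,0,0.12],[-0.028,0.001,0.01,0,0,0.12],[-0.034,0.001,0,0,0,0.12]]]'

```text
clock: 8.28
eef_pos: [0.5257, 0.2781, 0.183]
ee_rot: [0.931, 0.366, 0.003, -0.0]
ft_force: [0.3, 1.5, -3.1]
finger_gap: 0.0638
```

Emit:
carry_out --moves '[[[-0.036,0.001,0,0,0,0.12],[-0.034,0.001,0,0,0,0.12],[-0.028,0,0,0,0,0.123],[0,0,-0.015,0,0,0],[0,0,0,0,0,0]]]'

```text
clock: 8.7
eef_pos: [0.4256, 0.28, 0.1639]
ee_rot: [0.85, 0.527, -0.001, -0.0]
ft_force: [0.2, -0.4, -2.7]
finger_gap: 0.0637
```

```bash
python3 - <<'E'
from h import *
st();cv2.imwrite("pics/w7.png",robot.get_image("wrist")[:,:,::-1]);st()
E
```

```text
t 8.70 pos [0.4256 0.28   0.1639] yaw(jaw) 1.109 zax [-0.002 -0.001 -1.   ] F [ 0.2 -0.4 -2.7] gap 0.0637 q6 -0.60
t 8.75 pos [0.4267 0.2801 0.1647] yaw(jaw) 1.108 zax [-0.001 -0.001 -1.   ] F [-0.3  0.3 -1.3] gap 0.0640 q6 -0.60
```

View pics/w7.png

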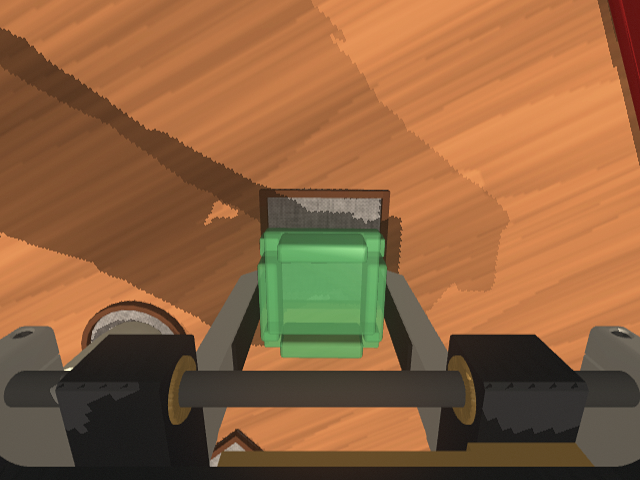

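Emit:
carry_out --moves '[[[0.001,0.0005,-0.02,0,0,0],[0,0,-0.02,0,0,0],[0,0,-0.008,0,0,0],[0,0,-0.004,0,0,0],[0,0,0,0,0,0]]]'

```text
clock: 9.17
eef_pos: [0.4284, 0.2805, 0.1125]
ee_rot: [0.851, 0.526, -0.0, -0.0]
ft_force: [0.1, 0.2, -2.1]
finger_gap: 0.064
```

Emit:
carry_out --moves '[[[0,0,-0.002,0,0,0],[0,0,-0.001,0,0,0],[0,0,0,0,0,0]]]'

```text
clock: 9.42
eef_pos: [0.4283, 0.2807, 0.1102]
ee_rot: [0.85, 0.526, 0.0, 0.0]
ft_force: [-0.8, 0.2, -3.1]
finger_gap: 0.064
```

Emit:
carry_out --moves '[[[0,0,-0.001,0,0,0],[0,0,-0.001,0,0,0],[0,0,0,0,0,0]]]'

```text
clock: 9.67
eef_pos: [0.4281, 0.2807, 0.1077]
ee_rot: [0.85, 0.526, 0.0, 0.0]
ft_force: [-0.5, 1.2, -3.3]
finger_gap: 0.0635
```

Emit:
carry_out --moves '[[[0,0,-0.001,0,0,0],[0,0,0,0,0,0]]]'

```text
clock: 9.83
eef_pos: [0.4281, 0.2807, 0.1077]
ee_rot: [0.85, 0.526, 0.0, 0.0]
ft_force: [-6.2, -3.8, 13.4]
finger_gap: 0.0637
```

Contact at the expected height (0.1077). Release and lift.

Emit:
carry_out --moves '[[[0,0,0,0,0,0],[0,0,0,0,0,0],[0,0,0,0,0,0],[0,0,0,0,0,0]]]' --hand 0

```text
clock: 10.17
eef_pos: [0.4281, 0.2807, 0.1067]
ee_rot: [0.85, 0.526, 0.0, 0.0]
ft_force: [-0.0, 0.0, 0.4]
finger_gap: 0.0872
```

Emit:
carry_out --moves '[[[0,0,0.02,0,0,0],[0,0,0.035,0,0,0],[0,0,0.04,0,0,0],[0,0,0.04,0,0,0],[0,0,0.03,0,0,0]]]'

```text
clock: 10.58
eef_pos: [0.4281, 0.2807, 0.2749]
ee_rot: [0.85, 0.526, 0.001, 0.0]
ft_force: [0.5, 0.7, 0.5]
finger_gap: 0.0943
```

```bash
python3 - <<'E'
from h import *
st();cv2.imwrite("pics/w8.png",robot.get_image("wrist")[:,:,::-1])
E
```

```text
t 10.58 pos [0.4281 0.2807 0.2749] yaw(jaw) 1.108 zax [ 0.002  0.001 -1.   ] F [0.5 0.7 0.5] gap 0.0943 q6 -0.60
```

View pics/w8.png

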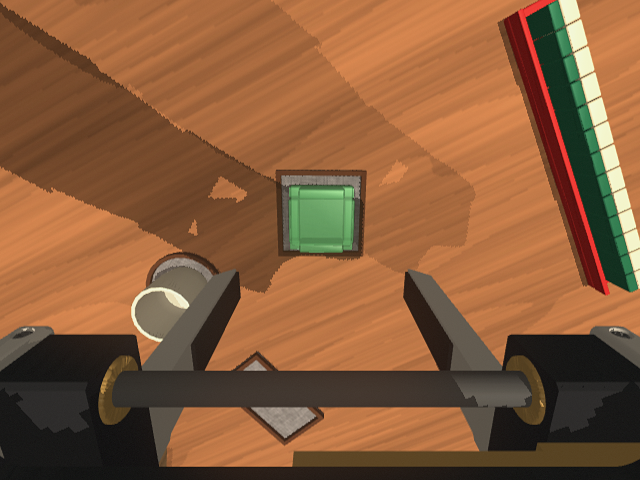

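Emit:
carry_out --moves '[[[0.0133,-0.027,0,0,0,-0.121],[0.0133,-0.027,0,0,0,-0.121],[0.0133,-0.027,0,0,0,-0.121],[0.0133,-0.027,0,0,0,-0.121],[0.0133,-0.027,0,0,0,-0.121]]]'

```text
clock: 11.05
eef_pos: [0.495, 0.1443, 0.2714]
ee_rot: [0.969, 0.246, 0.0, -0.0]
ft_force: [0.4, -0.2, -0.4]
finger_gap: 0.094
```

Emit:
carry_out --moves '[[[0.0133,-0.027,0,0,0,-0.121],[0.0133,-0.027,0,0,0,-0.121],[0.0133,-0.027,0,0,0,-0.121],[0.0133,-0.027,0,0,0,-0.121],[0.0133,-0.027,0,0,0,-0.121]]]'

```text
clock: 11.47
eef_pos: [0.5615, 0.0091, 0.2712]
ee_rot: [0.999, -0.054, -0.0, -0.0]
ft_force: [0.8, 1.2, -0.1]
finger_gap: 0.0942
```

Emit:
carry_out --moves '[[[0.0133,-0.027,0,0,0,-0.121],[0.0133,-0.027,0,0,0,-0.121],[0.0133,-0.027,0,0,0,-0.121],[0.0133,-0.027,0,0,0,-0.121],[0,0,0,0,0,0]]]'

```text
clock: 11.88
eef_pos: [0.6153, -0.1016, 0.2706]
ee_rot: [0.956, -0.294, -0.0, 0.0]
ft_force: [-0.6, -0.1, 0.5]
finger_gap: 0.0939
```

```bash
python3 - <<'E'
from h import *
st();P=robot.camera_params("wrist");cv2.imwrite("pics/w9.png",robot.get_image("wrist")[:,:,::-1]);np.save('w9.npy',P,allow_pickle=True)
E
```

```text
t 11.88 pos [ 0.6153 -0.1016  0.2706] yaw(jaw) -0.597 zax [-0.    -0.001 -1.   ] F [-0.6 -0.1  0.5] gap 0.0939 q6 0.38
```

View pics/w9.png

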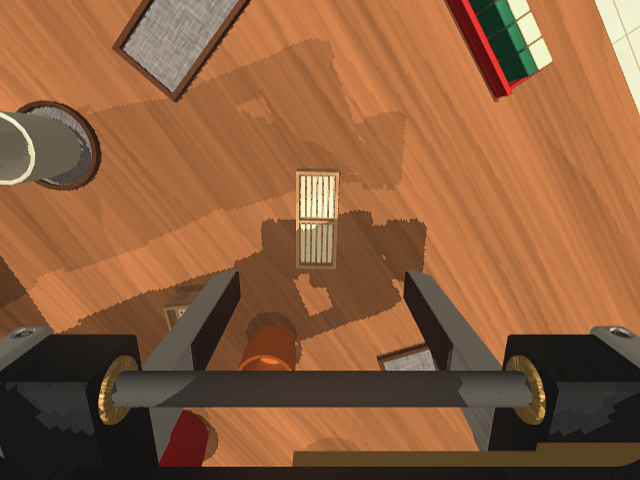

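```bash
python3 - <<'E'
from h import *
a=cv2.imread('pics/w9.png')
cv2.imwrite('pics/z9.png',cv2.resize(a[160:280,270:370],None,fx=5,fy=5,interpolation=cv2.INTER_CUBIC))
E
```

```text
(no output)
```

View pics/z9.png

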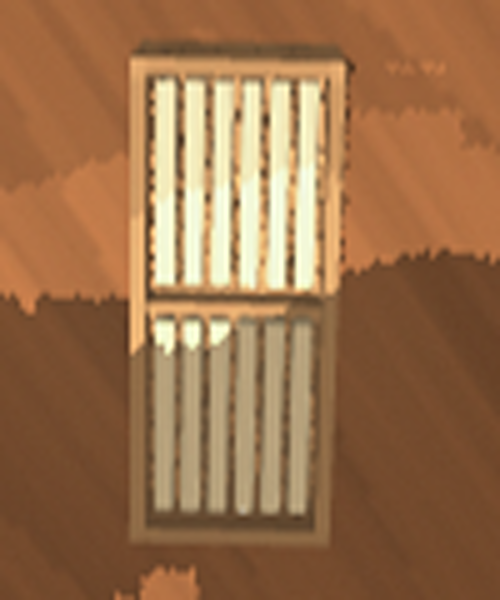

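```bash
python3 - <<'E'
from h import *
P=np.load('w9.npy',allow_pickle=True).item()
quad(P,[(132,56),(348,60),(330,543),(130,543)],.034,(270,160),5);st()
E
```

```text
c [ 0.6113 -0.099 ] len mm [39.8 95.7 40.1 96.5] ang [-0.614 -2.19   2.545  0.949]
t 11.93 pos [ 0.6146 -0.0995  0.2705] yaw(jaw) -0.590 zax [-0.001  0.    -1.   ] F [ 0.  -0.2 -0.1] gap 0.0939 q6 0.37
```

Emit:
carry_out --moves '[[[-0.003,0.0005,-0.02,0,0,-0.024],[0,0,-0.035,0,0,0],[0,0,-0.04,0,0,0],[0,0,-0.035,0,0,0],[0,0,-0.02,0,0,0]]]'

```text
clock: 12.35
eef_pos: [0.6096, -0.0956, 0.1174]
ee_rot: [0.954, -0.299, -0.002, 0.0]
ft_force: [-0.1, 0.2, -0.6]
finger_gap: 0.094
```

Emit:
carry_out --moves '[[[0,0,-0.008,0,0,0],[0,0,0,0,0,0],[0,0,0,0,0,0]]]'

```text
clock: 12.6
eef_pos: [0.6116, -0.0965, 0.1147]
ee_rot: [0.954, -0.3, 0.001, -0.0]
ft_force: [-0.7, 0.1, 0.8]
finger_gap: 0.0943
```

Emit:
carry_out --moves '[[[0,-0.002,-0.005,0,0,0],[0,0,-0.002,0,0,0],[0,0,0,0,0,0],[0,0,0,0,0,0]]]'

```text
clock: 12.93
eef_pos: [0.6114, -0.0989, 0.1072]
ee_rot: [0.954, -0.3, 0.0, -0.0]
ft_force: [0.1, 0.2, 0.2]
finger_gap: 0.0936
```

```bash
python3 - <<'E'
from h import *
cv2.imwrite("pics/w10.png",robot.get_image("wrist")[:,:,::-1]);st()
E
```

```text
t 12.98 pos [ 0.6114 -0.0989  0.1071] yaw(jaw) -0.610 zax [ 0.001 -0.    -1.   ] F [-0.4  0.5 -0.1] gap 0.0939 q6 0.39
```

View pics/w10.png

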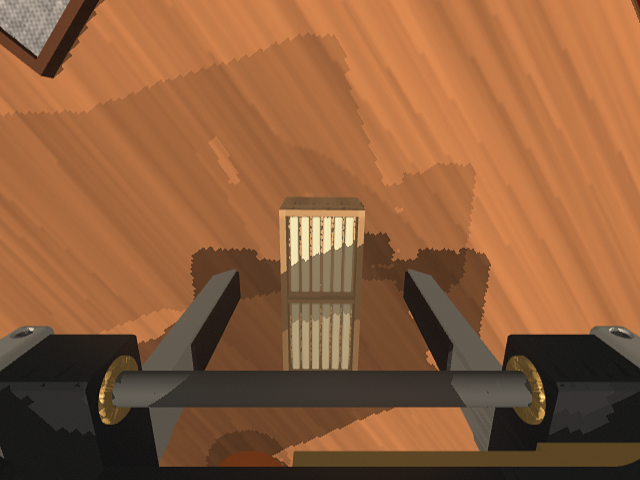

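Emit:
carry_out --moves '[[[0,0,0,0,0,0],[0,0,0,0,0,0],[0,0,0,0,0,0],[0,0,0,0,0,0],[0,0,0,0,0,0]]]' --hand 255 --squeeze 25

```text
clock: 13.4
eef_pos: [0.6113, -0.0989, 0.1067]
ee_rot: [0.954, -0.3, 0.0, 0.0]
ft_force: [0.2, -0.2, 0.1]
finger_gap: 0.0638
```

Emit:
carry_out --moves '[[[0,0,0,0,0,0],[0,0,0,0,0,0],[0,0,0,0,0,0],[0,0,0,0,0,0]]]'

```text
clock: 13.73
eef_pos: [0.6113, -0.0989, 0.1066]
ee_rot: [0.954, -0.3, -0.0, 0.0]
ft_force: [0.8, 0.6, 0.7]
finger_gap: 0.0396
```

Emit:
carry_out --moves '[[[0,0,0,0,0,0],[0,0,0.01,0,0,0],[0,0.005,0.025,0,0,0],[0,0.02,0.03,0,0,-0.119],[0,0.03,0.01,0,0,-0.119]]]'

```text
clock: 14.15
eef_pos: [0.6122, -0.0451, 0.1863]
ee_rot: [0.91, -0.415, 0.002, -0.001]
ft_force: [1.7, -0.3, -0.8]
finger_gap: 0.0399
```

Emit:
carry_out --moves '[[[0.0005,0.04,0,0,0,-0.119],[0.0005,0.04,0,0,0,-0.119],[0.0005,0.037,0,0,0,-0.119],[0,0.03,0,0,0,-0.119],[0,0.014,-0.01,0,0,0]]]'

```text
clock: 14.57
eef_pos: [0.613, 0.1203, 0.174]
ee_rot: [0.788, -0.616, 0.001, -0.001]
ft_force: [-0.2, -0.1, -0.1]
finger_gap: 0.0398
```

Emit:
carry_out --moves '[[[0,0,0,0,0,0],[0,0,0,0,0,0]]]'

```text
clock: 14.73
eef_pos: [0.6125, 0.1165, 0.1711]
ee_rot: [0.79, -0.613, -0.0, 0.001]
ft_force: [0.0, -0.4, -1.0]
finger_gap: 0.0401
```

```bash
python3 - <<'E'
from h import *
P=robot.camera_params("wrist");cv2.imwrite("pics/w11.png",robot.get_image("wrist")[:,:,::-1]);np.save('w11.npy',P,allow_pickle=True);st()
E
```

```text
t 14.78 pos [0.6128 0.1157 0.1715] yaw(jaw) -1.320 zax [-0.001 -0.    -1.   ] F [ 0.6 -0.5 -0.6] gap 0.0397 q6 1.45
```

View pics/w11.png

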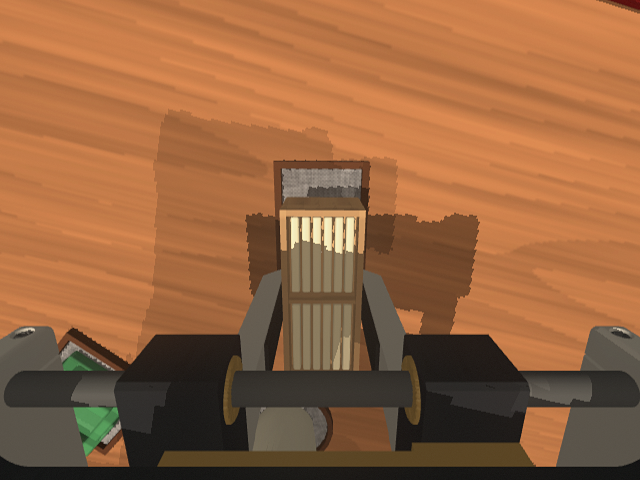

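Emit:
carry_out --moves '[[[0,0.001,-0.02,0,0,-0.007],[0,0,-0.022,0,0,0],[0,0,-0.009,0,0,0],[0,0,-0.004,0,0,0],[0,0,0,0,0,0]]]'

```text
clock: 15.2
eef_pos: [0.6128, 0.1167, 0.1163]
ee_rot: [0.787, -0.617, -0.0, 0.0]
ft_force: [-0.2, -1.1, -1.1]
finger_gap: 0.0399
```

Emit:
carry_out --moves '[[[0,0,-0.002,0,0,0],[0,0,-0.001,0,0,0],[0,0,0,0,0,0]]]'

```text
clock: 15.45
eef_pos: [0.613, 0.1176, 0.1143]
ee_rot: [0.787, -0.617, 0.0, -0.0]
ft_force: [0.5, 0.6, -1.3]
finger_gap: 0.0397
```

Emit:
carry_out --moves '[[[0,0,-0.002,0,0,0],[0,0,-0.001,0,0,0],[0,0,-0.001,0,0,0],[0,0,0,0,0,0],[0,0,0,0,0,0]]]'

```text
clock: 15.87
eef_pos: [0.6128, 0.1177, 0.1096]
ee_rot: [0.787, -0.617, -0.0, -0.0]
ft_force: [0.1, -1.1, -1.7]
finger_gap: 0.0399
```

Emit:
carry_out --moves '[[[0,0,-0.001,0,0,0],[0,0,0,0,0,0],[0,0,0,0,0,0]]]'

```text
clock: 16.12
eef_pos: [0.6128, 0.1177, 0.1096]
ee_rot: [0.787, -0.617, 0.0, -0.0]
ft_force: [-5.1, -0.4, 9.8]
finger_gap: 0.0397
```

Emit:
carry_out --moves '[[[0,0,0,0,0,0],[0,0,0,0,0,0],[0,0,0,0,0,0],[0,0,0,0,0,0]]]' --hand 0

```text
clock: 16.45
eef_pos: [0.6128, 0.1177, 0.1085]
ee_rot: [0.787, -0.617, -0.0, -0.0]
ft_force: [0.2, -1.3, 0.8]
finger_gap: 0.063
```

Emit:
carry_out --moves '[[[0,0,0.02,0,0,0],[0,0,0.035,0,0,0],[0,0,0.04,0,0,0],[0,0,0.04,0,0,0],[0,0,0.03,0,0,0]]]'

```text
clock: 16.87
eef_pos: [0.6129, 0.1177, 0.2772]
ee_rot: [0.787, -0.617, 0.001, -0.001]
ft_force: [-0.2, -0.2, -0.2]
finger_gap: 0.0932
```

```bash
python3 - <<'E'
from h import *
st();cv2.imwrite("pics/w12.png",robot.get_image("wrist")[:,:,::-1])
E
```

```text
t 16.87 pos [0.6129 0.1177 0.2772] yaw(jaw) -1.330 zax [ 0.003  0.    -1.   ] F [-0.2 -0.2 -0.2] gap 0.0932 q6 1.46
```

View pics/w12.png

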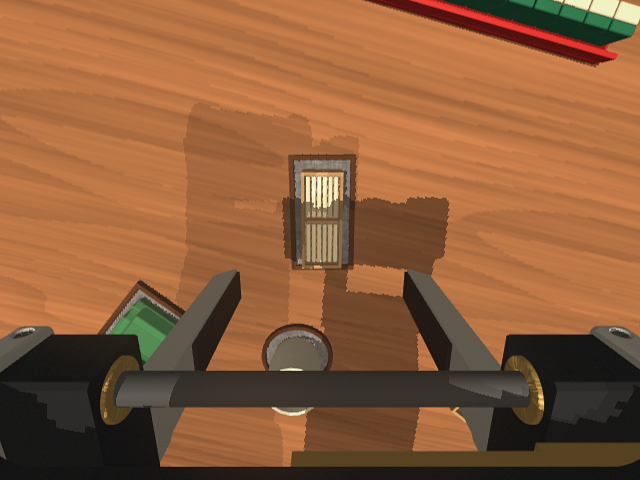

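Emit:
carry_out --moves '[[[-0.022,-0.0287,0,0,0,0.109],[-0.022,-0.0287,0,0,0,0.109],[-0.022,-0.0287,0,0,0,0.109],[-0.022,-0.0287,0,0,0,0.109],[-0.022,-0.0287,0,0,0,0.109]]]'

```text
clock: 17.33
eef_pos: [0.5014, -0.0268, 0.2733]
ee_rot: [0.925, -0.38, -0.0, 0.0]
ft_force: [0.1, -0.1, -0.3]
finger_gap: 0.0938
```

Emit:
carry_out --moves '[[[-0.022,-0.0287,0,0,0,0.109],[-0.022,-0.0287,0,0,0,0.109],[-0.022,-0.0287,0,0,0,0.109],[0,0,0,0,0,0],[0,0,0,0,0,0]]]'

```text
clock: 17.75
eef_pos: [0.4362, -0.1129, 0.2738]
ee_rot: [0.974, -0.229, 0.0, -0.0]
ft_force: [-0.7, -0.1, -0.3]
finger_gap: 0.0938
```

```bash
python3 - <<'E'
from h import *
st();P=robot.camera_params("wrist");a=robot.get_image("wrist")[:,:,::-1];cv2.imwrite("pics/w13.png",a);np.save('w13.npy',P,allow_pickle=True)
b=cv2.resize(a[150:290,250:400],None,fx=4,fy=4,interpolation=cv2.INTER_CUBIC);cv2.imwrite("pics/z13.png",b)
E
```

```text
t 17.75 pos [ 0.4362 -0.1129  0.2738] yaw(jaw) -0.461 zax [ 0.001 -0.    -1.   ] F [-0.7 -0.1 -0.3] gap 0.0938 q6 0.13
```

View pics/w13.png

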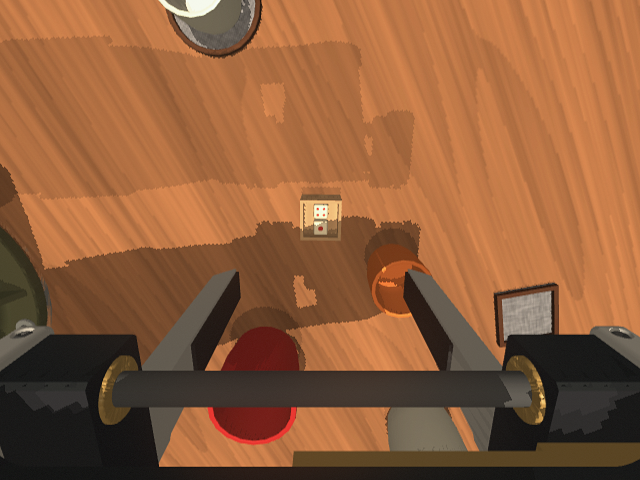

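View pics/z13.png

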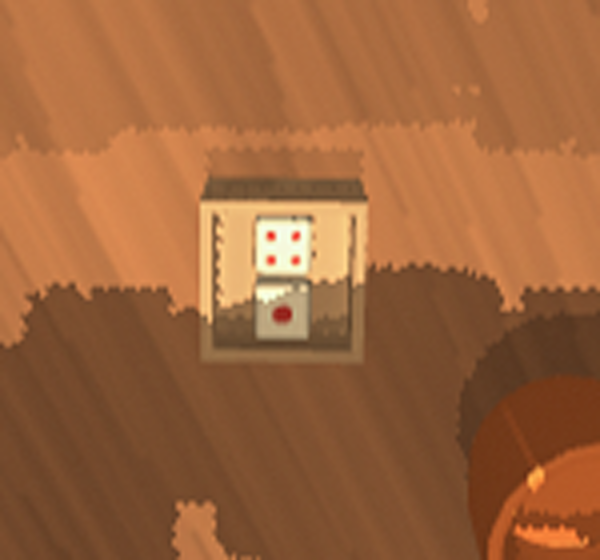

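```bash
python3 - <<'E'
from h import *
P=np.load('w13.npy',allow_pickle=True).item()
quad(P,[(200,200),(368,200),(363,362),(202,362)],.034,(250,150),4);st()
E
```

```text
c [ 0.4356 -0.1117] len mm [40.  40.5 39.7 40.5] ang [-0.46  -2.045  2.681  1.105]
t 17.80 pos [ 0.4369 -0.1121  0.2737] yaw(jaw) -0.461 zax [ 0.001 -0.    -1.   ] F [-0.2  0.6  0.3] gap 0.0940 q6 0.13
```

Emit:
carry_out --moves '[[[0,0,-0.02,0,0,0],[0,0,-0.035,0,0,0],[0,0,-0.04,0,0,0],[0,0,-0.035,0,0,0],[0,0,-0.02,0,0,0]]]'

```text
clock: 18.22
eef_pos: [0.4362, -0.1104, 0.1201]
ee_rot: [0.974, -0.227, -0.002, -0.0]
ft_force: [0.2, 0.1, 0.1]
finger_gap: 0.0942
```

Emit:
carry_out --moves '[[[0,0,-0.008,0,0,0],[0,0,0,0,0,0],[0,0,0,0,0,0]]]'

```text
clock: 18.47
eef_pos: [0.4375, -0.1115, 0.1163]
ee_rot: [0.974, -0.227, 0.0, 0.0]
ft_force: [0.1, 0.9, -0.3]
finger_gap: 0.094
```

Emit:
carry_out --moves '[[[-0.0015,0,-0.006,0,0,0],[0,0,-0.003,0,0,0],[0,0,0,0,0,0],[0,0,0,0,0,0]]]'

```text
clock: 18.8
eef_pos: [0.4354, -0.112, 0.1071]
ee_rot: [0.974, -0.227, 0.0, 0.0]
ft_force: [0.2, 0.0, 0.2]
finger_gap: 0.0942
```

Emit:
carry_out --moves '[[[0,0,0,0,0,0],[0,0,0,0,0,0],[0,0,0,0,0,0],[0,0,0,0,0,0],[0,0,0,0,0,0]]]' --hand 255 --squeeze 15

```text
clock: 19.22
eef_pos: [0.4353, -0.1119, 0.1067]
ee_rot: [0.974, -0.227, 0.0, -0.0]
ft_force: [-0.1, 0.2, 0.4]
finger_gap: 0.0642
```

Emit:
carry_out --moves '[[[0,0,0,0,0,0],[0,0,0,0,0,0],[0,0,0,0,0,0],[0,0,0,0,0,0],[0,0,0,0,0,0]]]'

```text
clock: 19.63
eef_pos: [0.4353, -0.1119, 0.1066]
ee_rot: [0.974, -0.227, -0.0, -0.0]
ft_force: [-0.4, -0.5, -0.6]
finger_gap: 0.04
```

Emit:
carry_out --moves '[[[0,0,0.01,0,0,0],[0,0,0.025,0,0,0],[0,0,0.038,0,0,0],[0,0,0.035,0,0,0],[0.012,-0.016,0.01,0,0,0.04]]]'

```text
clock: 20.05
eef_pos: [0.4474, -0.127, 0.2303]
ee_rot: [0.978, -0.207, 0.003, 0.0]
ft_force: [-0.1, -0.2, -0.3]
finger_gap: 0.04
```

Emit:
carry_out --moves '[[[0.022,-0.029,0,0,0,0.04],[0.024,-0.032,0,0,0,0.04],[0.024,-0.032,0,0,0,0.04],[0.024,-0.032,0,0,0,0.04],[0.024,-0.032,0,0,0,0]]]'

```text
clock: 20.47
eef_pos: [0.566, -0.2865, 0.2254]
ee_rot: [0.992, -0.127, 0.0, 0.0]
ft_force: [-0.0, -0.2, -0.2]
finger_gap: 0.04
```

Emit:
carry_out --moves '[[[0.02,-0.027,0,0,0,0],[0.009,-0.013,-0.015,0,0,0],[0,0,-0.03,0,0,0],[0,0,0,0,0,0],[0,0,0,0,0,0]]]'

```text
clock: 20.88
eef_pos: [0.5937, -0.3245, 0.179]
ee_rot: [0.992, -0.128, -0.002, -0.001]
ft_force: [0.6, 0.2, 0.6]
finger_gap: 0.0398
```

```bash
python3 - <<'E'
from h import *
P=robot.camera_params("wrist");cv2.imwrite("pics/w14.png",robot.get_image("wrist")[:,:,::-1]);np.save('w14.npy',P,allow_pickle=True);st()
E
```

```text
t 20.93 pos [ 0.5943 -0.3246  0.1809] yaw(jaw) -0.257 zax [-0.  0. -1.] F [ 0.1  0.5 -0.8] gap 0.0400 q6 -0.30
```

View pics/w14.png

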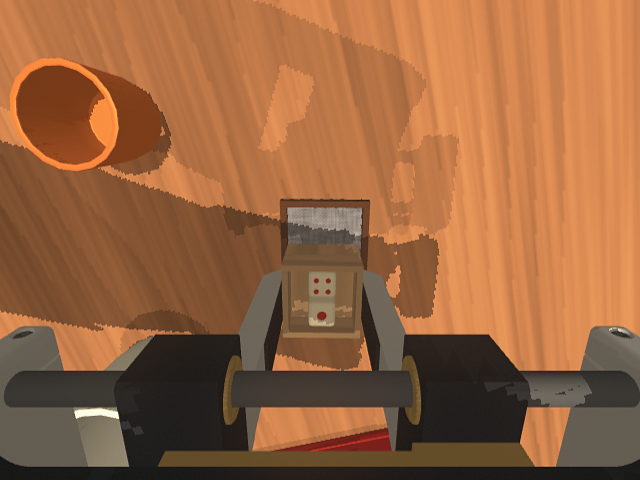

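Emit:
carry_out --moves '[[[0,0,-0.02,0,0,0],[0,0,-0.025,0,0,0],[0,0,-0.013,0,0,0],[0,0,-0.005,0,0,0],[0,0,0,0,0,0]]]'

```text
clock: 21.35
eef_pos: [0.5943, -0.3247, 0.117]
ee_rot: [0.992, -0.128, -0.0, -0.0]
ft_force: [-0.8, 0.5, -0.5]
finger_gap: 0.0401
```

Emit:
carry_out --moves '[[[0,0,-0.002,0,0,0],[0,0,0,0,0,0],[0,0,0,0,0,0]]]'

```text
clock: 21.6
eef_pos: [0.5946, -0.3251, 0.1159]
ee_rot: [0.992, -0.128, 0.001, 0.0]
ft_force: [0.3, -1.1, 0.6]
finger_gap: 0.0399
```

Emit:
carry_out --moves '[[[0,0,-0.003,0,0,0],[0,0,-0.001,0,0,0],[0,0,-0.001,0,0,0],[0,0,0,0,0,0],[0,0,0,0,0,0]]]'

```text
clock: 22.02
eef_pos: [0.5943, -0.325, 0.1097]
ee_rot: [0.992, -0.128, 0.0, 0.0]
ft_force: [-1.8, 0.5, 0.2]
finger_gap: 0.0401
```

Emit:
carry_out --moves '[[[0,0,-0.001,0,0,0],[0,0,0,0,0,0],[0,0,0,0,0,0]]]'

```text
clock: 22.27
eef_pos: [0.5943, -0.325, 0.1097]
ee_rot: [0.992, -0.128, 0.0, 0.0]
ft_force: [-5.4, 3.2, 10.6]
finger_gap: 0.0398
```

Emit:
carry_out --moves '[[[0,0,0,0,0,0],[0,0,0,0,0,0],[0,0,0,0,0,0],[0,0,0,0,0,0]]]' --hand 0

```text
clock: 22.6
eef_pos: [0.5942, -0.3249, 0.1084]
ee_rot: [0.992, -0.128, -0.0, -0.0]
ft_force: [-0.6, 0.6, 0.3]
finger_gap: 0.063
```

Emit:
carry_out --moves '[[[0,0,0.02,0,0,0],[0,0,0.035,0,0,0],[0,0,0.04,0,0,0],[0,0,0.04,0,0,0],[0,0,0.03,0,0,0]]]'

```text
clock: 23.02
eef_pos: [0.5944, -0.325, 0.2773]
ee_rot: [0.992, -0.128, 0.001, 0.001]
ft_force: [0.7, -1.1, 0.3]
finger_gap: 0.0933
```

Emit:
carry_out --moves '[[[-0.03,0,0.02,0,0,0],[-0.03,0,0,0,0,0],[-0.02,0,0,0,0,0],[0,0,0,0,0,0],[0,0,0,0,0,0]]]'

```text
clock: 23.43
eef_pos: [0.514, -0.3251, 0.2942]
ee_rot: [0.992, -0.129, 0.0, 0.0]
ft_force: [0.3, -0.0, -0.2]
finger_gap: 0.0936
```

```bash
python3 - <<'E'
from h import *
st()
P=robot.camera_params("wrist");a=robot.get_image("wrist")[:,:,::-1]
cv2.imwrite("pics/w15.png",a)
a=robot.get_image("scene")[:,:,::-1]
cv2.imwrite("pics/s15.png",cv2.resize(a[170:320,140:460],None,fx=2.5,fy=2.5,interpolation=cv2.INTER_CUBIC))
a=robot.get_image("side")[:,:,::-1];cv2.imwrite("pics/d15.png",cv2.resize(a[180:360,170:400],None,fx=3,fy=3,interpolation=cv2.INTER_CUBIC))
E
```

```text
t 23.43 pos [ 0.514  -0.3251  0.2942] yaw(jaw) -0.259 zax [ 0.001 -0.    -1.   ] F [ 0.3 -0.  -0.2] gap 0.0936 q6 -0.37
```

View pics/w15.png

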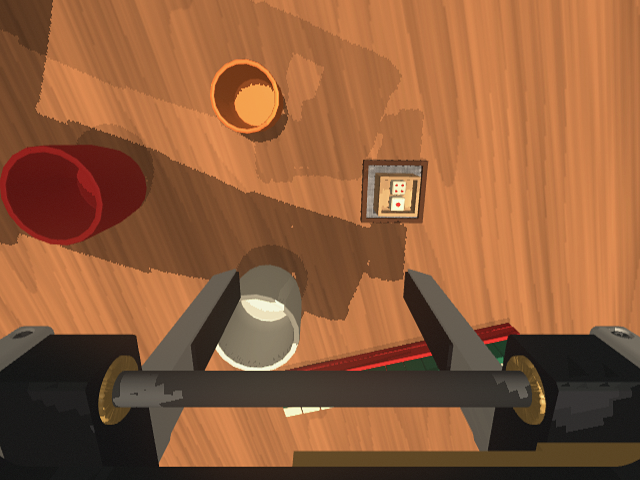

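View pics/s15.png

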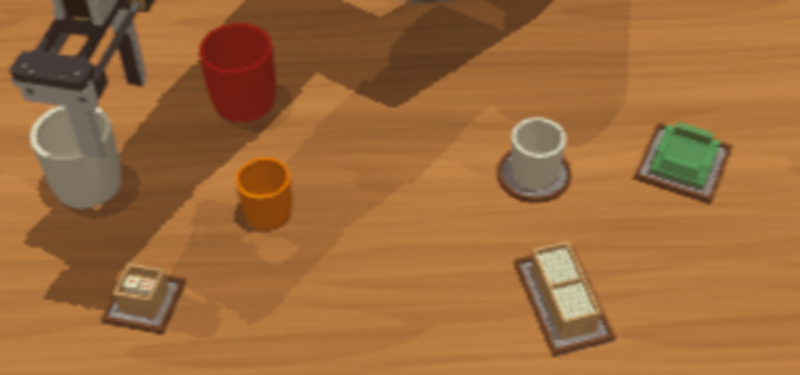

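View pics/d15.png

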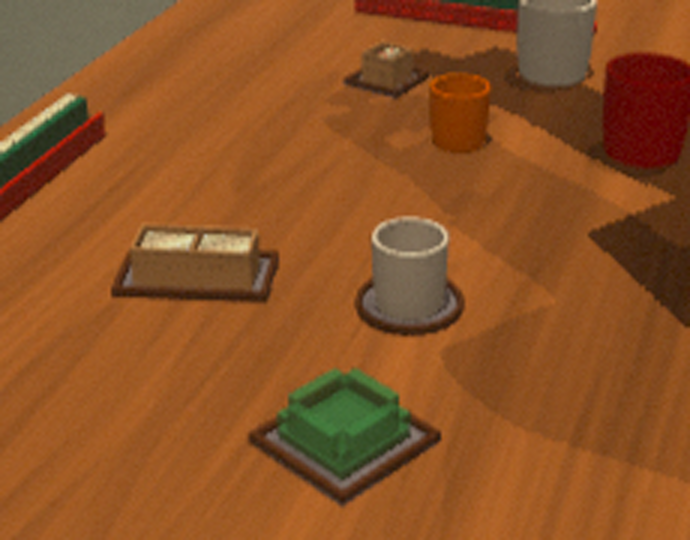

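```bash
python3 - <<'E'
from h import *
P=robot.camera_params("scene");o=(140,170)
quad(P,[(512,140),(539,119),(566,140),(539,160)],.065,o,2.5)
quad(P,[(533,252),(570,243),(600,310),(562,320)],.037,o,2.5)
quad(P,[(127,265),(166,269),(152,302),(113,298)],.037,o,2.5)
robot.job_done()
E
```

```text
c [0.4407 0.1071] len mm [45.5 42.9 43.7 41.2] ang [ 2.316  0.671 -0.863 -2.428]
c [0.6144 0.1189] len mm [41.8 89.3 41.4 89.6] ang [ 1.816  0.226 -1.318 -2.91 ]
c [ 0.5976 -0.3217] len mm [41.8 42.5 40.9 42.6] ang [ 1.4   -0.238 -1.739  2.926]
the job is handed in; nothing more can be done
```

All four accessories are on their own stands and released, and I handed the job in at about 23.5 s. `job_done()` gave no verdict, so these are only my own checks.

- **Lowering and release:** Each thing was set down until the force sensor showed contact, at the height expected for the 3 mm felt (within 0.5 mm), and then let go. None was dropped.
- **Position:** The last scene image puts the teacup, counter box and dice box about 6, 2–3 and 4–5 mm from their stand centres, against the 14 mm limit. Those points were picked by eye, and that view itself is only good to a few millimetres. The ashtray was checked by eye in the images and by the gripper's position at release, about 1 mm from its stand's centre.
- **Fit:** In the wrist, scene and side views everything sits upright inside its lip and turned to match. I did not measure tilt.
- **Left alone:** I never brought the arm near the racks, and the look-alike cups look unmoved. I did not measure how far the racks may have shifted. When descending for the teacup, the wrist briefly read about 8 N with the gripper near the large white cup. It cleared by the next reading, and I could not tell whether it was a touch or just the arm's own motion.

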